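Park the probe, then lift the tested roll with the tongs

ROBOT

A 6-joint arm with a two-finger parallel gripper is mounted at the origin on the work surface. World frame = base frame: x ahead of the robot, y to its left, z up, the work surface at z = 0. Lengths are in m, angles in rad, forces in N, time in s.
With the tool pointing down it reaches from about 0.35 to 0.975 m from the base axis. Payload 4.9 kg.
Tool frame: the origin (TCP) lies at the very end of the fingers, on their centre line; the grasp point (between the pads) lies manip.grip_point_offset behind it (manip.grip_point_offset is the distance from the TCP to the grasp point, in m); z points along the fingers, y is the line along which they close (so a half turn about z gives the same grasp; the last joint's range is limited). The gripper opens to 85 mm and grips with 20 to 120 N. Pads are 22 mm wide; open, the fingers measure 114 mm over their backs; the gripper's body (76 mm by 85 mm) begins 54 mm behind the grasp point. The pads swing forward as they close: fully open they stand 13 mm farther back than shut.
Start: joints at [-1.403, 0.053, 1.613, -0, 1.476, -0.119], TCP at [0.177, -0.599, 0.231] pointing down, gripper open.
Joint ranges: [-3.01, 3.01], [-1.01, 2.22], [0.06, 2.58], [-1.02, 4.17], [0.09, 2.62], [-3.14, 3.14]. Speed limits (rad/s): [2.57, 2.57, 3.14, 3.14, 3.14, 3.14].

INTERFACE

Orientations are given as a unit quaternion [w, x, y, z].
In Python, from plant import manip gives the robot as it stands.
- The arm moves only by the shell command python3 -m crank 'ROWS' [OPENING]. ROWS is JSON, a list of rows, each an object of numbers: "x", "y", "z": the shift along the tool's x, y, z in cm; "turn": the turn about the tool's z in rad. In form: [{"x": .., "y": .., "z": .., "turn": ..}, ...]. A call has 1 to 5 rows; each row shifts and turns the commanded pose from where the row before left it, along the tool's axes as they then stand; what a row does not reach is not made up. A row lasts 1/10 s, in which the tool goes at most 50 mm and 8.59 degrees, less where a joint would pass 70% of its speed; a pose out of reach is approached as far as the arm can. A call with a gripper value outside its range is refused whole. OPENING is the opening in per cent of the stroke, from 0 (shut) to 100 (fully open), set as the call begins (- or left out, the last holds). The fingers move at their own pace and stop on an object; the grip force is fixed at half the most. Time passes only in rows, so rows that do not move let the fingers close. It gives the time, the measured TCP pose, the force, the opening and the grip force at its end, in the units of the state.
- manip.state(): the state, without advancing time (a new reading comes with each control period).
- manip.grab_frame(name): name is "side" or "top" or "wrist"; returns (picture, depth): 480x640x3 uint8, red, green, blue; 480x640 float32, m along the optical axis (not along the pixel's ray), 0 where there is no reading.
- manip.camera_model(name): a dict with "mtx" (3x3 intrinsics, pixels), "k1" (the pictures are not rectified: a ray, as slopes to the right and down, at radius r is drawn at 1 + k1 r^2 times it, then the intrinsics apply), "world_to_cam" (4x4, takes a point from world to camera coordinates). Camera axes: x right, y down, z forward; pixel columns grow to the right and rows downward; lengths in m; the calibration is good to about 2 mm. A picture is of the moment at which its call begins: read the wrist's pose just before it. camera_model takes no time and is no camera call; for the wrist camera it gives the pose at the moment of the call.
- manip.job_done(): hands the job in; it is judged then, once.
The state is a dict: "time": time; "joint_pos": joint angles; "joint_vel": joint speeds; "joint_efforts": joint torques, N m; "tool_pos": TCP position; "tool_rot": TCP orientation; "contact_force": force on the tool from outside, world axes, zero at the start; "ft_torque": the same for the moment, N m; "gripper_width": opening from 0.0 (shut) to 1.0 (fully open); "grasp_force": force on a finger pad.
Only numpy, scipy, OpenCV 4.12 (cv2) and the standard library are available. Lean on these libraries where they do the work, as an engineer would, in place of code of your own. Each camera call takes 0.05 s, during which the arm holds its last target. There are 200 camera calls.

TASK

Draw the red thermometer out of the bread roll it is stuck in and hang it in the open notch of the orange clip on the loaf tin's rim, its handle resting on the clip. Then take the bread tongs, close their jaws on that same hot roll and lift it a good hand's breadth (about 10 cm) clear of the cooling rack, so that its base can be looked at; finish while still holding it up in the tongs. Never touch that roll with the fingers, and leave the other rolls and everything else on the counter where they stand.

Things in the scene. Friction and masses are not known exactly. Their poses are not given: they have to be found in the camera images.
- roll: the tested bread roll, with the thermometer in it: round, golden brown, 52 mm across (upright sides up to 30 mm, then a dome), 42 mm high, about 45 g, loose on the cooling rack. Origin: centre of its underside; z up. A bore 7.6 mm wide runs down its axis from the top to 10 mm above its underside; the stem stands in it with play and may lean a few degrees
- probe: red probe thermometer, about 32 g: round handle 24 mm across, 46 mm tall, pale display on top; below it a steel stem 5 mm thick, 62 mm long. Origin: the neck, where the stem meets the handle's flat underside; z runs up the handle, the stem down along -z. At the start the tip stands on the bore's floor: neck 30 mm above the roll's top, 32 mm of stem in the roll
- tin: fixed dark loaf tin, 218 mm long (its x), 114 mm wide (its y), 72 mm high, open on top. Origin: centre of its underside; z up. On the rim of its -x end (the end towards the robot) sits the orange plastic probe clip, a level plate 4 mm thick and 40 mm wide that juts out to 166 mm from the tin's centre
- notch (a point): seat of the clip's notch, on the plate's top face (80 mm above the counter), 37 mm out from the tin's rim; axes as the tin's. The notch is 12 mm wide, closed 6 mm behind this point, straight to 7 mm in front of it, then flares. Hung here, the thermometer's neck is at this point, its handle stands on the plate and its stem hangs through it, outside the tin
- notch_mouth (a point): middle of the notch's open mouth (25 mm wide), on the plate's top face, 19.5 mm from notch along the tin's -x; the stem slides in from here
- tongs: one-piece steel bread tongs, about 95 g, lying on their side: spring bow at -x, two arms parting in the level plane, jaws at +x. Origin: midway between the arms' black sleeves, on the underside; x points to the jaws, y to the left arm, z up. 255 mm long (146 mm of it ahead of the origin), 24 mm high. Open, the sleeves are 65 mm apart over their outsides at the origin, the jaws about 85 mm inside
- tong_left: left arm (tongs' +y); origin on its hinge at the bow, 85 mm behind the tongs' origin; x runs along it to the jaw. Its black sleeve: 80 mm long, 8 thick, 24 high. Each 1 mm squeezed at the sleeves closes the jaws 2.4 mm; let go, they spring open. Push back per sleeve: 5 N at first touch, 8 N at 57 mm over the sleeves (jaws' middles still 70 mm apart), 11 N at 47 mm, where the jaws bear on the roll
- tong_right: right arm (tongs' -y), like the left one. With the roll between the jaws a squeeze of 35 to 60 N on the sleeves holds it fast
- tong_left_jaw (a point): middle of the left jaw, a shallow cup 50 mm long and 24 mm high, at half its height (12 mm above the tongs' underside); it lies 117 to 120 mm ahead of the tongs' origin
- tong_right_jaw (a point): middle of the right jaw, likewise
- rack: fixed steel wire cooling rack, 180 mm (x) by 320 mm (y), its wires' top 30 mm above the counter. Origin: centre of its underside. The three rolls stand on it in a row along its y, about 110 mm apart
- roll_b: a roll of the same make without a bore; origin: centre of its underside. To be left alone
- roll_c: another such roll, to be left alone
- mug: white mug, 82 mm across, 92 mm high; origin: centre of its underside. To be left alone
- jam_jar: jam jar, 64 mm across, 95 mm high; origin: centre of its underside. To be left alone
- plate: white side plate, 140 mm across, 16 mm high; origin: centre of its underside. To be left alone
- pepper_mill: dark wooden pepper mill, 52 mm across, 135 mm high; origin: centre of its underside. To be left alone
- butter_dish: white and blue butter dish, 180 by 110 mm, 70 mm high; origin: centre of its underside. To be left alone
Mind the look-alikes: they are no part of the job. What is shaped like the roll but green or turquoise is not meant.

How it is judged:
On the way, in this order (a step that is already met when the one before it is completed fails the run):
1. the thermometer hangs in the clip's notch, its handle on the plate, let go (horizontal distance between probe and notch below 0.012 m and z of probe in the frame of notch between -0.004 and 0.005 m and angle between probe's own z axis and vertical below 0.17 rad and contact force between probe and the fingers below 0.2 N), for 0.3 s.
2. the roll is off the rack, carried by both jaws of the tongs, the tongs in the fingers (z of roll in the frame of rack above 0.05 m and contact force between roll and tong_left above 0.5 N and contact force between roll and tong_right above 0.5 N and contact force between tongs and the fingers above 3 N and contact force between roll and the fingers below 0.2 N and contact force between roll and rack below 0.05 N and contact force between roll and tin below 0.05 N), for 0.2 s.
At the end, for the whole second after the job is handed in: Thermometer hanging in the notch (neck within 12 mm of the seat, handle on the plate, within 10 degrees of upright, not touched); roll at rest at least 80 mm above the rack, borne by both jaws, touching neither fingers, rack nor tin; tongs in the fingers (all of step 1 and z of roll in the frame of rack above 0.11 m and contact force between roll and tong_left above 0.5 N and contact force between roll and tong_right above 0.5 N and contact force between tongs and the fingers above 3 N and contact force between roll and the fingers below 0.2 N and contact force between roll and rack below 0.05 N and contact force between roll and tin below 0.05 N and linear speed of roll below 0.05 m/s); the arm keeps its last pose, push and grip.
It fails at once if the fingers touch the hot roll (contact force between roll and the fingers above 0.5 N).
It fails at once if another roll is shifted by more than 30 mm (distance of any of roll_b, roll_c from where it was at the start of the episode above 0.03 m).
It fails at once if a thing standing on the counter is shifted by more than 30 mm (distance of any of mug, jam_jar, plate, pepper_mill, butter_dish from where it was at the start of the episode above 0.03 m).
It also fails if it takes over 62 s, if anything falls off the work surface, if the arm or the gripper's body presses on something with over 40 N, if the wrist force passes 120 N, or if a joint passes its speed limit or range.

## Working session

There is one attempt and no reset: what is moved stays moved. The work goes in short steps, Python scripts to look and compute and a shell command to move; the robot and the scene stay as the last step left them, time stands still between calls to the robot, and variables do not carry over. Pictures are saved under pics/ and viewed, at most 10 in all, crops included, and the job is handed in when it is done.

```bash
mkdir -p pics; ls; cat > h.py <<'E'
import numpy as np, cv2
from plant import manip
def und(cm,u,v):
    K=np.array(cm["mtx"]);a=(u-K[0,2])/K[0,0];b=(v-K[1,2])/K[1,1]
    x,y=a,b
    for _ in range(20):
        s=1+cm["k1"]*(x*x+y*y);x,y=a/s,b/s
    return x,y
def ray(cm,u,v):
    T=np.array(cm["world_to_cam"]);R=T[:3,:3];x,y=und(cm,u,v)
    return -R.T@T[:3,3], R.T@np.array([x,y,1.])
def onz(cm,u,v,z):
    o,d=ray(cm,u,v);return o+d*(z-o[2])/d[2]
def cloud(cm,D):
    v,u=np.mgrid[:480,:640];x,y=und(cm,u.astype(float),v.astype(float))
    T=np.array(cm["world_to_cam"]);R=T[:3,:3]
    P=np.stack([x*D,y*D,D],-1)-T[:3,3]
    return P@R
def grab(n,save=None):
    cm=manip.camera_model(n);I,D=manip.grab_frame(n)
    if save: cv2.imwrite(save,cv2.cvtColor(I,cv2.COLOR_RGB2BGR))
    np.savez(f"{n}.npz",I=I,D=D)
    return cm,I,D
E
python3 - <<'E'
from h import *
print(manip.state(), manip.grip_point_offset)
for n in("top","side"):
    cm,I,D=grab(n,f"pics/{n}0.png"); print(n,cm)
E
```

```text
pics
{'time': 0.0, 'joint_pos': array([-1.40297135e+00,  5.33404166e-02,  1.61430429e+00,  1.59267380e-05,
        1.47602662e+00, -1.18986540e-01]), 'joint_vel': array([-0.00184238, -0.00025431, -0.00104799,  0.00116962,  0.00044826,
       -0.00067313]), 'joint_efforts': array([-8.93162123e-04, -3.93686235e+01, -3.70179391e+01, -2.49434142e-04,
        6.94626564e-03, -7.35982326e-06]), 'tool_pos': array([ 0.1767157 , -0.59883571,  0.23006708]), 'tool_rot': array([-1.03921645e-03,  9.89734579e-01,  1.42913904e-01, -1.74526868e-05]), 'contact_force': array([0.00272209, 0.15453104, 0.46570875]), 'ft_torque': array([-0.00387794, -0.02934543, -0.05515231]), 'grasp_force': 0.0, 'gripper_width': 0.9985176895259184} 0.0187
top {'mtx': array([[507.811929  ,   0.        , 325.57172101],
       [  0.        , 507.811929  , 242.94790781],
       [  0.        ,   0.        ,   1.        ]]), 'k1': -0.018080662920084156, 'world_to_cam': array([[ 0.0254644 , -0.99946182,  0.02067952, -0.02871346],
       [-0.98981658, -0.02810596, -0.13954641,  0.57364493],
       [ 0.14005253, -0.01691547, -0.98999957,  1.34429418],
       [ 0.        ,  0.        ,  0.        ,  1.        ]])}
side {'mtx': array([[622.33445305,   0.        , 321.87638303],
       [  0.        , 622.33445305, 240.54262896],
       [  0.        ,   0.        ,   1.        ]]), 'k1': 0.017490216322800962, 'world_to_cam': array([[-0.82726637, -0.56148727,  0.01903664,  0.45684771],
       [-0.28886098,  0.39604171, -0.87161361,  0.25036585],
       [ 0.48186065, -0.72655558, -0.48982376,  1.74575151],
       [ 0.        ,  0.        ,  0.        ,  1.        ]])}
```

View pics/top0.png

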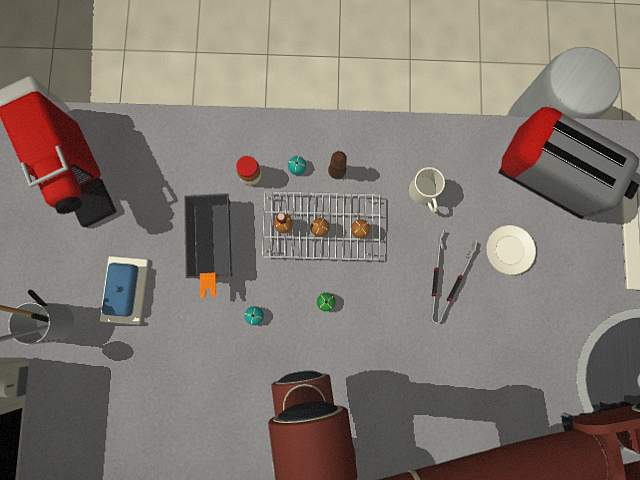

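View pics/side0.png

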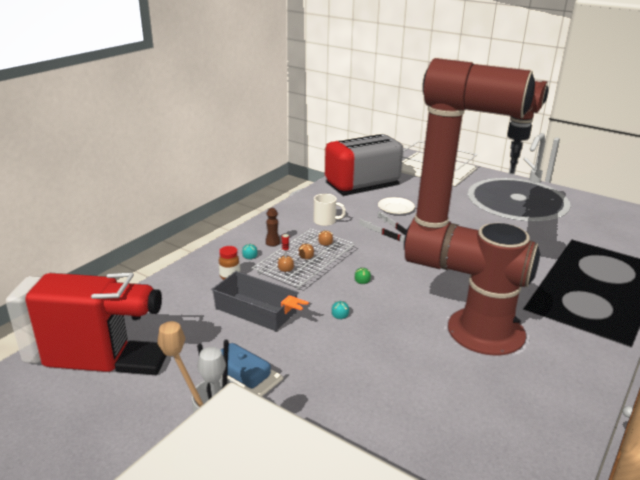

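The top view shows three golden rolls on the rack at (283,224), (320,228) and (361,229). The red probe stands in the left one, at about (282,216). The green and turquoise ones at (326,301), (254,316) and (297,165) are look-alikes. The clip is at (208,285). The tongs run from the bow at (438,320) to the jaws at (444,233) and (475,242). The side view agrees: red probe at (285,242), above the roll at (286,263) nearest the tin.

```bash
python3 - <<'E'
from h import *
cm=manip.camera_model("top");d=np.load("top.npz");I,D=d["I"],d["D"]
a=cv2.resize(I[180:310,180:390],None,fx=2.6,fy=2.6,interpolation=cv2.INTER_CUBIC)
b=cv2.resize(I[220:330,420:490],None,fx=3,fy=3,interpolation=cv2.INTER_CUBIC)
o=np.zeros((345,800,3),np.uint8);o[:a.shape[0],:a.shape[1]]=a;o[:b.shape[0],570:570+b.shape[1]]=b
cv2.imwrite("pics/crop1.png",o[...,::-1])
C=cloud(cm,D)
H=cv2.cvtColor(I,cv2.COLOR_RGB2HSV).astype(int);h,s,v=H[...,0],H[...,1],H[...,2]
def rep(n,m):
    k,l,st,ce=cv2.connectedComponentsWithStats(m.astype(np.uint8))
    for i in range(1,k):
        if st[i,4]>12:
            P=C[l==i];print(n,st[i],ce[i].round(1),np.median(P,0).round(3),P.max(0).round(3),P.min(0).round(3))
roi=np.zeros(I.shape[:2],bool);roi[140:335,170:500]=1
rep("orange",roi&(h>8)&(h<16)&(s>220)&(v>180))
rep("brown",roi&(h>8)&(h<20)&(s>130)&(v>70)&(v<=230))
rep("red",roi&((h<5)|(h>174))&(s>150)&(v>70))
dark=roi&(v<60);dark[:,:425]=0
rep("dark",dark)
Z=C[...,2]
rep("tin",roi&(Z>.06)&(np.indices(Z.shape)[1]<240)&(s<90))
E
```

```text
orange [200 273  16  25 246] [207.6 283.6] [0.454 0.292 0.081] [0.481 0.313 0.088] [0.418 0.271 0.072]
brown [330 152  14  15  88] [336.2 158.4] [ 0.786 -0.033  0.13 ] [ 0.804 -0.02   0.139] [ 0.774 -0.051  0.031]
brown [237 166  23  15  98] [250.3 175.7] [0.746 0.194 0.067] [0.776 0.233 0.098] [0.738 0.174 0.047]
brown [274 215  19  18 180] [283.5 225.1] [0.615 0.099 0.065] [0.645 0.128 1.411] [0.38  0.01  0.039]
brown [312 218  17  19 233] [319.7 227.1] [0.613 0.004 0.067] [0.639 0.025 1.411] [ 0.38  -0.019  0.001]
brown [351 220  19  18 237] [360.  228.5] [ 0.613 -0.104  0.067] [ 0.636 -0.081  0.079] [ 0.592 -0.129  0.002]
brown [200 272  14   2  15] [206.8 272.8] [0.48  0.3   0.078] [0.49  0.313 0.084] [ 0.48   0.286 -0.002]
brown [215 273   3  23  26] [215.2 283.2] [0.456 0.274 0.079] [0.481 0.277 0.084] [0.424 0.271 0.051]
red [236 156  22  21 345] [246.4 166. ] [0.768 0.204 0.095] [0.825 0.235 0.103] [ 0.74   0.177 -0.003]
red [276 214  10   9  33] [281.1 218.5] [0.618 0.103 0.141] [0.638 0.123 0.152] [0.614 0.093 0.063]
dark [432 271   7  22  98] [435.  281.5] [ 0.48  -0.317  0.022] [ 0.508 -0.311  0.031] [ 0.449 -0.332 -0.004]
dark [449 278  13  20  89] [454.8 287.4] [ 0.464 -0.372  0.022] [ 0.49  -0.355  0.03 ] [ 0.437 -0.389  0.004]
tin [184 193  47  85 627] [203.1 230.9] [0.597 0.341 0.071] [0.698 0.372 1.411] [0.38 0.01 0.06]
```

View pics/crop1.png

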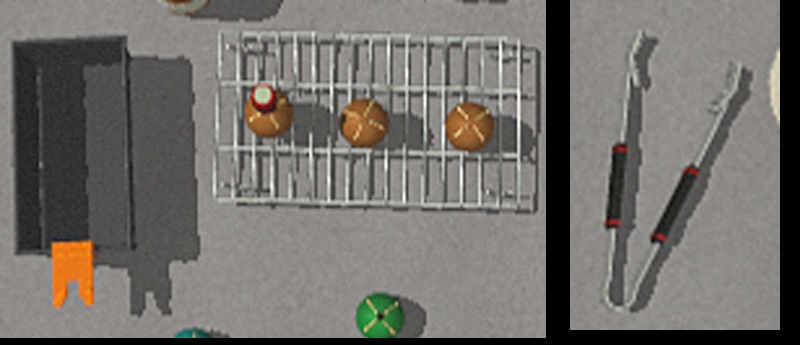

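The enlarged crop confirms the probe sits in the golden roll nearest the tin, crop pixel (268,110). I'll move now, passing over the tongs for a close look on the way.

```bash
python3 -m crank '[{"z":-5,"turn":0.143},{"z":-5,"turn":0.143},{"x":3.4,"y":-3.1},{"x":3.4,"y":-3.1},{"x":3.4,"y":-3.1}]'
python3 -m crank '[{"x":3.4,"y":-3.1},{"x":3.4,"y":-3.1},{"x":3.4,"y":-3.1},{"x":3.4,"y":-3.1},{}]'
python3 - <<'E'
from h import *
cm,I,D=grab("wrist","pics/w1.png");np.savez("tongs_w.npz",I=I,D=D,**cm)
print(cm)
E
```

```text
{'mtx': array([[381.05284269,   0.        , 325.46417424],
       [  0.        , 381.05284269, 244.41346587],
       [  0.        ,   0.        ,   1.        ]]), 'k1': -0.055822325038390345, 'world_to_cam': array([[ 2.82831485e-01, -9.59169211e-01, -8.80421246e-04,
        -6.24050579e-01],
       [-9.06888687e-01, -2.67714139e-01,  3.25395220e-01,
        -4.07191112e-02],
       [-3.12344778e-01, -9.12335692e-02, -9.45577694e-01,
         3.80533667e-01],
       [ 0.00000000e+00,  0.00000000e+00,  0.00000000e+00,
         1.00000000e+00]])}schema error: expected keys x, y, z, turn
schema error: expected keys x, y, z, turn
```

View pics/w1.png

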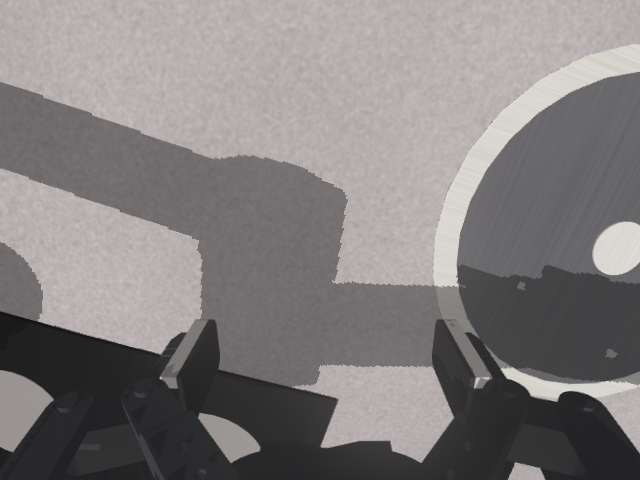

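The wrist camera looks ahead of the tool (image up is tool +x), with the fingers at the bottom. The moves were refused because every row needs all four keys, so I'll retype them.

```bash
python3 -m crank '[{"x":0,"y":0,"z":-5,"turn":0.143},{"x":0,"y":0,"z":-5,"turn":0.143},{"x":3.2,"y":-3.5,"z":0,"turn":0},{"x":3.2,"y":-3.5,"z":0,"turn":0},{"x":3.2,"y":-3.5,"z":0,"turn":0}]'
python3 -m crank '[{"x":3.2,"y":-3.5,"z":0,"turn":0},{"x":3.2,"y":-3.5,"z":0,"turn":0},{"x":3.2,"y":-3.5,"z":0,"turn":0},{"x":0,"y":-3.5,"z":0,"turn":0},{"x":0,"y":0,"z":0,"turn":0}]'
python3 - <<'E'
from h import *
cm,I,D=grab("wrist","pics/w2.png");np.savez("tongs_w.npz",I=I,D=D,**cm)
print(manip.state()["tool_pos"])
E
```

```text
time: 0.65
tool_pos: [0.2734, -0.4933, 0.3315]
tool_rot: [0.0, 1.0, -0.0, 0.0]
contact_force: [0.7, 0.2, 0.6]
gripper_width: 0.998
grasp_force: 0.0
time: 1.15
tool_pos: [0.3695, -0.3511, 0.3313]
tool_rot: [-0.0, 1.0, 0.003, 0.0]
contact_force: [-0.3, -0.5, -0.1]
gripper_width: 0.998
grasp_force: 0.0
[ 0.36906265 -0.35290517  0.33132804]
```

View pics/w2.png

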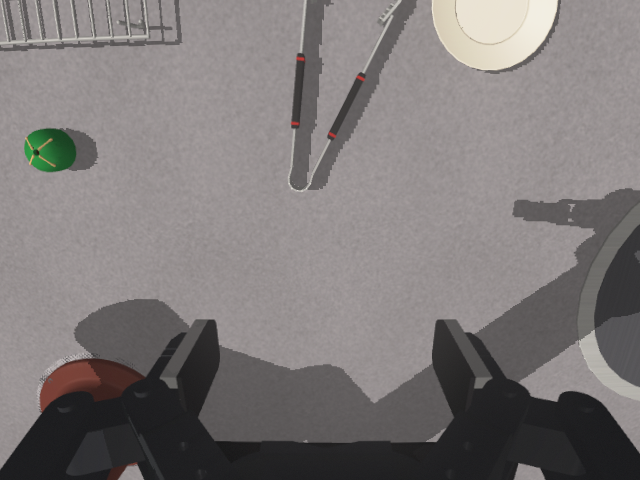

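The tongs are clear: sleeves at (297,90) and (347,106), bow at (300,187). Next I'll look at the clip and probe from close by.

```bash
python3 -m crank '[{"x":0,"y":-4.8,"z":0,"turn":0},{"x":0.3,"y":-4.8,"z":0,"turn":0},{"x":0.3,"y":-4.8,"z":0,"turn":0},{"x":0.3,"y":-4.8,"z":0,"turn":0},{"x":0.3,"y":-4.8,"z":0,"turn":0}]' | grep pos
python3 -m crank '[{"x":0.3,"y":-4.8,"z":0,"turn":0},{"x":0.3,"y":-4.8,"z":0,"turn":0},{"x":0.3,"y":-4.8,"z":0,"turn":0},{"x":0,"y":-4.8,"z":0,"turn":0},{"x":0,"y":-4.8,"z":0,"turn":0}]' | grep pos
python3 -m crank '[{"x":0,"y":-4.3,"z":0,"turn":0},{"x":0,"y":0,"z":0,"turn":0},{"x":0,"y":0,"z":0,"turn":0}]' | grep pos
python3 - <<'E'
from h import *
cm,I,D=grab("wrist","pics/w3.png");np.savez("probe_w.npz",I=I,D=D,**cm)
d=np.load("tongs_w.npz");H=cv2.cvtColor(d["I"],cv2.COLOR_RGB2HSV).astype(int)
h,s,v=H[...,0],H[...,1],H[...,2]
for m,n in (((v<60),"dark"),(((h<6)|(h>172))&(s>150),"red")):
    m=m.copy();m[160:]=0;m[:,:280]=0;m[:,380:]=0
    k,l,st,ce=cv2.connectedComponentsWithStats(m.astype(np.uint8))
    for i in range(1,k):
        if st[i,4]>8:
            p=onz(d,*ce[i],.024);q=np.argwhere(l==i)[:,::-1]
            W=np.array([onz(d,a,b,.024)[:2] for a,b in q]);e,V=np.linalg.eigh(np.cov(W.T));t=V[:,1]*np.sign(V[0,1])
            print(n,st[i],p.round(4),np.degrees(np.arctan2(t[1],t[0])).round(2),W.ptp(0) if hasattr(W,'ptp') else '')
print(onz(d,300,189,.012))
E
```

```text
tool_pos: [0.3802, -0.1138, 0.3313]
tool_pos: [0.3896, 0.1268, 0.3314]
tool_pos: [0.3895, 0.1687, 0.331]
dark [297  62   7  59 144] [ 0.4799 -0.3221  0.024 ] -5.87 
red [297  57   7   4  22] [ 0.5126 -0.3223  0.024 ] 77.79 
red [357  76   7   5  21] [ 0.4933 -0.3879  0.024 ] 63.88 
red [292 122   7   3  18] [ 0.4448 -0.3154  0.024 ] 83.8 
red [329 132   7   5  21] [ 0.4328 -0.3573  0.024 ] 62.09 
[ 0.36731003 -0.31949567  0.012     ]
```

View pics/w3.png

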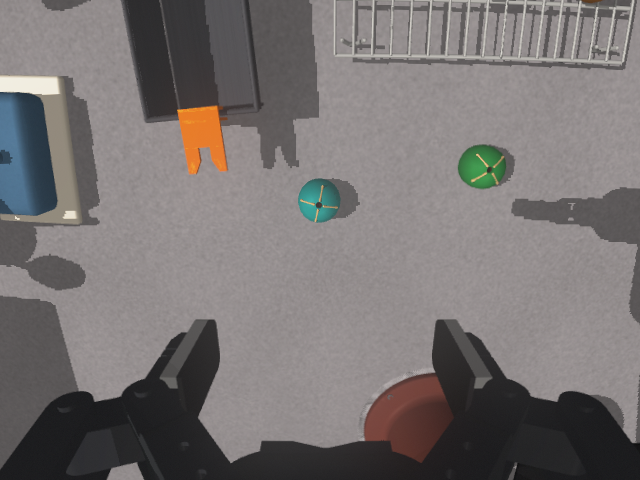

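The clip is at (203,140) with its notch opening toward the robot at (207,160). The turquoise and green look-alikes are at (319,200) and (483,166). The bored roll is still out of view, so I'll move forward to see the probe.

```bash
python3 -m crank '[{"x":3,"y":2.2,"z":0,"turn":0},{"x":3,"y":2.2,"z":0,"turn":0},{"x":3,"y":2.2,"z":0,"turn":0},{"x":0,"y":0,"z":0,"turn":0},{"x":0,"y":0,"z":0,"turn":0}]' | grep pos
python3 - <<'E'
from h import *
cm,I,D=grab("wrist","pics/w4.png");np.savez("probe_w2.npz",I=I,D=D,**cm)
def show(f,cond,n,z):
    d=np.load(f);H=cv2.cvtColor(d["I"],cv2.COLOR_RGB2HSV).astype(int)
    m=cond(H[...,0],H[...,1],H[...,2]);m[330:]=0
    k,l,st,ce=cv2.connectedComponentsWithStats(m.astype(np.uint8))
    for i in range(1,k):
        if st[i,4]>40:
            q=np.argwhere(l==i)[:,::-1]
            W=np.array([onz(d,a,b,z)[:2] for a,b in q]).astype(np.float32)
            P=cloud(d,d["D"])[l==i]
            r=cv2.minAreaRect(W*1000);print(n,st[i],ce[i].round(1),W.mean(0).round(4),np.round(r[0],1),np.round(r[1],1),round(r[2],1),np.median(P,0).round(3)); print(cv2.boxPoints(r).round(1).tolist())
for f in("probe_w.npz","probe_w2.npz"):
    show(f,lambda h,s,v:(h>8)&(h<18)&(s>215)&(v>120),"orange",.08)
show("probe_w2.npz",lambda h,s,v:((h<6)|(h>173))&(s>150),"red",.148)
show("probe_w2.npz",lambda h,s,v:(h>6)&(h<20)&(s>130)&(s<215),"brown",.06)
E
```

```text
tool_pos: [0.4797, 0.1005, 0.3309]
orange [126 199  37  53 886] [142.5 218.7] [0.4593 0.2986] [452.1 293.4] [58.3 38.2] 3.3 [0.461 0.3   0.079]
[[421.8999938964844, 310.79998779296875], [424.1000061035156, 272.6000061035156], [482.20001220703125, 275.8999938964844], [480.1000061035156, 314.1000061035156]]
red [301  19  28  34 247] [314.4  37.6] [0.6215 0.1088] [623.8 108.7] [21.  22.5] 36.7 [0.62  0.109 0.147]
[[608.7000122070312, 111.5], [622.2000122070312, 93.4000015258789], [639.0, 106.0], [625.5, 124.0]]
brown [ 396   34   48   52 1652] [418.7  60.1] [0.6164 0.0072] [616.6   5.9] [46.  47.9] 87.7 [0.615 0.009 0.068]
[[591.7999877929688, -16.100000381469727], [639.5999755859375, -18.0], [641.5, 27.899999618530273], [593.5999755859375, 29.799999237060547]]
brown [ 496   37   56   53 2102] [522.8  63.1] [ 0.6153 -0.0994] [ 615.  -100.2] [49.  57.2] 8.8 [ 0.615 -0.096  0.066]
[[586.4000244140625, -75.69999694824219], [595.2000122070312, -132.1999969482422], [643.5, -124.69999694824219], [634.7999877929688, -68.19999694824219]]
brown [297  38  36  40 646] [312.5  62.9] [0.6136 0.1131]
[... 294 characters left out ...]
 0.091 0.069]
[[626.2000122070312, 87.5], [633.4000244140625, 86.4000015258789], [634.5999755859375, 93.80000305175781], [627.4000244140625, 94.9000015258789]]
brown [326  52  15  18 141] [333.3  58.5] [0.6177 0.0924] [617.3  91.3] [17.2 10.5] 28.2 [0.617 0.093 0.068]
[[607.2999877929688, 91.80000305175781], [612.2000122070312, 82.5999984741211], [627.4000244140625, 90.69999694824219], [622.4000244140625, 99.9000015258789]]
brown [124 193  50  63 967] [155.3 223.6] [0.4479 0.2946] [446.4 297.5] [70.8 53.1] 5.2 [0.451 0.282 0.079]
[[408.79998779296875, 320.70001220703125], [413.6000061035156, 267.8999938964844], [484.1000061035156, 274.20001220703125], [479.29998779296875, 327.1000061035156]]
```

View pics/w4.png

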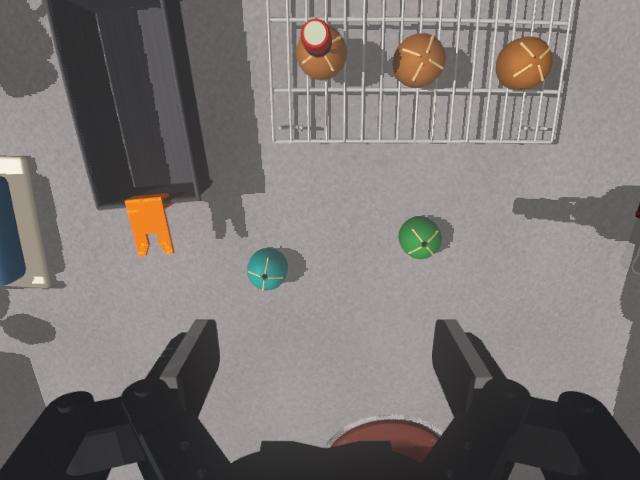

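The probe's display is at (316,34), over the tested roll at (322,53). The other rolls are at (419,60) and (524,63), and the clip is at (150,225). I'll refine the probe top, roll centre, tin edges and clip prongs.

```bash
python3 - <<'E'
from h import *
d=np.load("probe_w2.npz");I=d["I"];H=cv2.cvtColor(I,cv2.COLOR_RGB2HSV).astype(int);h,s,v=H[...,0],H[...,1],H[...,2]
m=(s<60)&(v>190);m[60:]=0;m[:,:300]=0;m[:,333:]=0
m=m.astype(np.uint8);k,l,st,ce=cv2.connectedComponentsWithStats(m);i=1+st[1:,4].argmax();print("display",ce[i],st[i],onz(d,*ce[i],.148).round(4))
b=((h<22)&(s>110)|(h>172)&(s>120)|(l==i));b[:,:285]=0;b[:,355:]=0;b[95:]=0
c=np.argwhere(b&(np.indices(b.shape)[0]>45))[:,::-1]
W=np.array([onz(d,a,e,.055)[:2] for a,e in c],np.float32);print("roll enclosing",cv2.minEnclosingCircle(W))
b2=((h<22)&(s>110));b2[:,:390]=0;b2[:,450:]=0;b2[95:]=0
c=np.argwhere(b2)[:,::-1];W=np.array([onz(d,a,e,.055)[:2] for a,e in c],np.float32);print("mid",cv2.minEnclosingCircle(W))
for uv in((97,207),(208,192),(180,0)):print("tin",onz(d,*uv,.072).round(4))
o=(h>5)&(h<20)&(s>190)&(v>100);o[:,:110]=0;o[:,190:]=0;o[180>np.indices(o.shape)[0]]=0;o[270:]=0
P=cloud(d,d["D"])[o];P=P[(P[:,2]>.07)&(P[:,2]<.085)]
print("orange cloud z",np.percentile(P[:,2],[10,50,90]))
for r in range(198,258,6):
    u=np.where(o[r])[0]
    if len(u):
        g=np.split(u,np.where(np.diff(u)>2)[0]+1);print(r,[(x[0],x[-1],*onz(d,x[0]-.5,r,.08)[:2].round(4),*onz(d,x[-1]+.5,r,.08)[:2].round(4)) for x in g])
E
```

```text
display [314.5703125   32.64583333] [304  22  22  23 384] [0.625  0.1086 0.148 ]
roll enclosing ((0.6234986186027527, 0.10470441728830338), 0.024800429120659828)
mid ((0.61609947681427, 0.005937585141509771), 0.026654960587620735)
tin [0.4711 0.352  0.072 ]
tin [0.4863 0.2263 0.072 ]
tin [0.6694 0.2363 0.072 ]
orange cloud z [0.07813922 0.07934691 0.08037078]
198 [(np.int64(131), np.int64(160), np.float64(0.4823), np.float64(0.308), np.float64(0.482), np.float64(0.2754))]
204 [(np.int64(126), np.int64(162), np.float64(0.4759), np.float64(0.3146), np.float64(0.4755), np.float64(0.2742))]
210 [(np.int64(128), np.int64(163), np.float64(0.4693), np.float64(0.3136), np.float64(0.4689), np.float64(0.274))]
216 [(np.int64(129), np.int64(165), np.float64(0.4626), np.float64(0.3136), np.float64(0.4623), np.float64(0.2727))]
222 [(np.int64(131), np.int64(166), np.float64(0.4559), np.float64(0.3125), np.float64(0.4556), np.float64(0.2725))]
228 [(np.int64(132), np.int64(167), np.float64(0.4491), np.float64(0.3125), np.float64(0.4488), np.float64(0.2724))]
234 [(np.int64(134), np.int64(146), np.
[... 174 characters left out ...]
at64(0.2711))]
240 [(np.int64(135), np.int64(147), np.float64(0.4353), np.float64(0.3115), np.float64(0.4352), np.float64(0.2968)), (np.int64(158), np.int64(170), np.float64(0.4351), np.float64(0.2855), np.float64(0.4351), np.float64(0.2709))]
246 [(np.int64(137), np.int64(148), np.float64(0.4283), np.float64(0.3104), np.float64(0.4282), np.float64(0.2967)), (np.int64(161), np.int64(171), np.float64(0.4281), np.float64(0.2832), np.float64(0.4281), np.float64(0.2708))]
252 [(np.int64(139), np.int64(146), np.float64(0.4212), np.float64(0.3093), np.float64(0.4211), np.float64(0.3001)), (np.int64(166), np.int64(172), np.float64(0.4211), np.float64(0.2785), np.float64(0.421), np.float64(0.2706))]
```

```bash
python3 -m crank '[{"x":0,"y":0,"z":2,"turn":-0.064},{"x":3.6,"y":0.1,"z":2.5,"turn":0},{"x":3.6,"y":0.1,"z":2.5,"turn":0},{"x":3.6,"y":0.1,"z":2.5,"turn":0},{"x":3.6,"y":0.1,"z":2.5,"turn":0}]' | grep pos
python3 -m crank '[{"x":0,"y":0,"z":0,"turn":0},{"x":0,"y":0,"z":0,"turn":0}]' | grep -E "pos|rot"
python3 - <<'E'
from h import *
cm,I,D=grab("wrist","pics/w5.png")
P=cloud(cm,D);H=cv2.cvtColor(I,cv2.COLOR_RGB2HSV).astype(int)
m=(((H[...,0]<6)|(H[...,0]>172))&(H[...,1]>140));q=P[m];print(np.percentile(q,[2,50,98],axis=0).round(3),m.sum())
E
```

```text
tool_pos: [0.624, 0.1083, 0.2111]
tool_pos: [0.6224, 0.1082, 0.2101]
tool_rot: [-0.0, 0.999, 0.032, -0.001]
[[0.622 0.103 0.083]
 [0.756 0.198 0.095]
 [0.768 0.228 0.148]] 4262
```

View pics/w5.png

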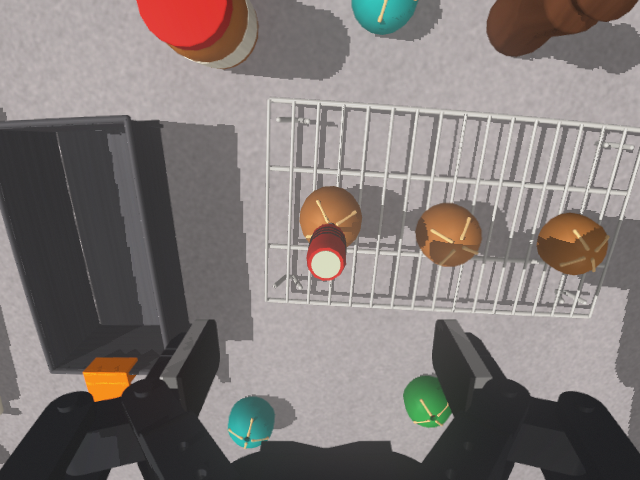

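The probe's display is at (326,263) and the tested roll at (330,216). I'll calculate both from here.

```bash
python3 - <<'E'
from h import *
cm=manip.camera_model("wrist")
print("disp",onz(cm,326,263.5,.148),"rollc",onz(cm,330,216,.06), "edges",onz(cm,300,216,.055),onz(cm,361,216,.055),onz(cm,330,186,.055))
print("handle bottom",onz(cm,327,231,.102), "mid roll", onz(cm,449,234,.06))
for uv in((51,373),(187,346),(129,117)):print("tin",onz(cm,*uv,.072).round(4))
for uv in((84,370),(137,360)):print("clip",onz(cm,*uv,.08).round(4))
T=np.array(cm["world_to_cam"]);R=T[:3,:3];S=manip.state();print(-R.T@T[:3,3]-S["tool_pos"])
E
```

```text
disp [0.62511788 0.10848304 0.148     ] rollc [0.63081912 0.10547503 0.06      ] edges [0.62794631 0.12960191 0.055     ] [0.63115397 0.08022796 0.055     ] [0.65393646 0.10700485 0.055     ]
handle bottom [0.63094969 0.10807411 0.102     ] mid roll [0.622145   0.00765578 0.06      ]
tin [0.4687 0.3533 0.072 ]
tin [0.5093 0.2225 0.072 ]
tin [0.6981 0.2547 0.072 ]
clip [0.4818 0.3146 0.08  ]
clip [0.4969 0.2646 0.08  ]
[0.08485847 0.00607611 0.14237382]
```

```bash
python3 -m crank '[{"x":0.35,"y":0,"z":3,"turn":0},{"x":0,"y":0,"z":4,"turn":0},{"x":0,"y":0,"z":3.4,"turn":0},{"x":0,"y":0,"z":0,"turn":0}]' | grep -E "pos|force"
python3 -m crank '[{"x":0,"y":0,"z":0,"turn":0},{"x":0,"y":0,"z":0,"turn":0},{"x":0,"y":0,"z":0,"turn":0},{"x":0,"y":0,"z":0,"turn":0},{"x":0,"y":0,"z":0,"turn":0}]' 0
python3 -m crank '[{"x":0,"y":0,"z":0,"turn":0},{"x":0,"y":0,"z":0,"turn":0},{"x":0,"y":0,"z":0,"turn":0},{"x":0,"y":0,"z":0,"turn":0}]' 0
```

```text
tool_pos: [0.6228, 0.1083, 0.1042]
contact_force: [-0.6, -0.3, -0.4]
grasp_force: 0.0
time: 4.75
tool_pos: [0.6278, 0.1081, 0.1092]
tool_rot: [0.0, 0.999, 0.032, 0.002]
contact_force: [0.3, -0.6, 4.7]
gripper_width: 0.267
grasp_force: 58.2
time: 5.15
tool_pos: [0.6278, 0.1081, 0.1088]
tool_rot: [0.0, 0.999, 0.032, 0.001]
contact_force: [-0.2, -1.6, 6.3]
gripper_width: 0.266
grasp_force: 58.3
```

Gripped. Lift the probe straight out.

```bash
python3 -m crank '[{"x":0,"y":0,"z":-0.8,"turn":0},{"x":0,"y":0,"z":-1.2,"turn":0},{"x":0,"y":0,"z":-1.5,"turn":0},{"x":0,"y":0,"z":-2,"turn":0},{"x":0,"y":0,"z":-3,"turn":0}]' | grep -E "pos|force"
python3 - <<'E'
from h import *
cm,I,D=grab("wrist","pics/w6.png");np.savez("w6.npz",I=I,D=D,**cm);print(manip.state()["tool_pos"])
E
```

```text
tool_pos: [0.6255, 0.1084, 0.1921]
contact_force: [0.6, -0.4, -0.9]
grasp_force: 58.4
[0.62908851 0.10869017 0.20006882]
```

View pics/w6.png

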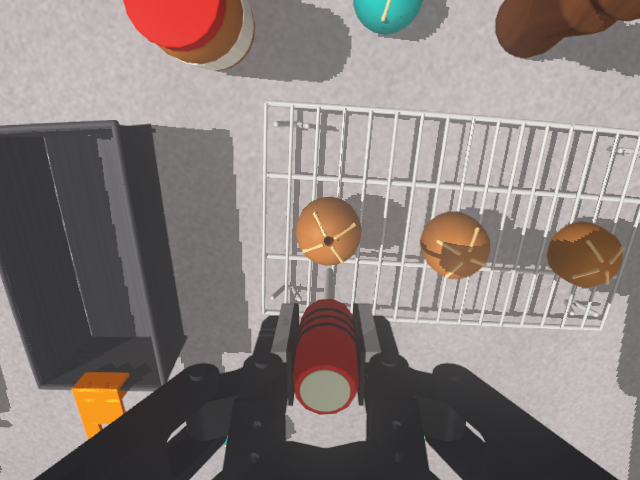

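The probe is out, with the stem at (329,285). The roll stayed put, its bore now at (328,240).

```bash
python3 - <<'E'
from h import *
d=np.load("w6.npz");S=manip.state();t=S["tool_pos"];print(t)
from scipy.spatial.transform import Rotation as Rn
q=S["tool_rot"];R=Rn.from_quat([*q[1:],q[0]]).as_matrix()
f=lambda u,v,z:(R.T@(onz(d,u,v,z)-t)*1000).round(1)
I=d["I"];H=cv2.cvtColor(I,cv2.COLOR_RGB2HSV).astype(int)
m=(H[...,1]<60)&(H[...,2]>120);m[:360]=0;m[:,:285]=0;m[:,370:]=0
c=np.argwhere(m).mean(0)[::-1];print("disp px",c,f(*c,t[2]+.039))
for r in range(262,300,5):
    g=I[r,312:345].astype(int).sum(1);print(r,(g//3).tolist())
print("tip?",f(329,266,t[2]-.069),"neck",f(329,300,t[2]-.007))
print("bore",onz(d,328.5,240.5,.072))
P=cloud(d,d["D"]);print("stem pts",P[275:300:4,329].round(4).tolist())
E
```

```text
[0.62908851 0.10869017 0.20006882]
disp px [326.2740439  412.22267481] [ -6.9  -0.2 -39.1]
262 [180, 121, 121, 123, 124, 125, 127, 127, 127, 128, 128, 128, 131, 130, 131, 131, 128, 127, 125, 124, 123, 122, 119, 117, 114, 112, 106, 110, 150, 200, 184, 176, 217]
267 [179, 119, 119, 119, 121, 122, 184, 183, 184, 186, 186, 186, 186, 184, 182, 181, 180, 178, 178, 171, 229, 208, 130, 118, 120, 176, 175, 177, 180, 181, 184, 186, 184]
272 [121, 122, 123, 121, 120, 124, 189, 188, 187, 186, 183, 180, 176, 173, 160, 146, 133, 117, 111, 112, 112, 128, 121, 118, 127, 177, 179, 179, 181, 180, 180, 181, 182]
277 [120, 120, 119, 116, 117, 174, 172, 175, 177, 180, 180, 180, 177, 171, 156, 142, 128, 116, 112, 112, 111, 124, 118, 121, 178, 178, 182, 186, 190, 189, 184, 183, 182]
282 [118, 116, 114, 114, 120, 184, 184, 184, 186, 187, 189, 190, 182, 167, 151, 140, 126, 115, 112, 111, 111, 115, 120, 124, 182, 181, 180, 181, 180, 181, 184, 184, 183]
287 [118, 117, 117, 117, 120, 180, 182, 182, 182, 183, 185, 182, 177, 163, 149, 136, 123, 115, 111, 111, 111, 113, 120, 177, 177, 181, 184, 186, 187, 187, 186, 185, 184]
292 [122, 123, 121, 121, 178, 174, 176, 181, 184, 183, 182, 180, 172, 159, 145, 132, 120, 112, 111, 110, 111, 114, 124, 185, 183, 180, 181, 184, 184, 184, 186, 189, 190]
297 [117, 119, 121, 122, 185, 183, 183, 185, 186, 184, 184, 182, 167, 154, 142, 130, 117, 111, 111, 110, 109, 115, 133, 183, 183, 182, 180, 179, 180, 183, 186, 186, 185]
tip? [-2.3  1.7 69. ] neck [8.6 1.  7.1]
bore [0.62310021 0.10644425 0.072     ]
stem pts [[0.6248, 0.1068, 0.1378], [0.6248, 0.1069, 0.1434], [0.6249, 0.1069, 0.1487], [0.6248, 0.107, 0.1534], [0.6248, 0.107, 0.1582], [0.6251, 0.1071, 0.1633], [0.6336, 0.1078, 0.1841]]
```

The stem hangs plumb in the grip, with the neck about (-3, -1.4) mm from the TCP in world x, y. Now over to the front of the clip.

```bash
python3 -m crank '[{"x":-3.62,"y":-3.25,"z":0,"turn":0},{"x":-3.62,"y":-3.25,"z":0,"turn":0},{"x":-3.62,"y":-3.25,"z":0,"turn":0},{"x":-3.62,"y":-3.25,"z":0,"turn":0},{"x":-3.62,"y":-3.25,"z":0,"turn":0}]' | grep -E "pos"
python3 -m crank '[{"x":-3.62,"y":-3.25,"z":0,"turn":0},{"x":0,"y":0,"z":3.5,"turn":0},{"x":0,"y":0,"z":3.5,"turn":0},{"x":0,"y":0,"z":0,"turn":0},{"x":0,"y":0,"z":0,"turn":0}]' | grep -E "pos|rot"
python3 - <<'E'
from h import *
cm,I,D=grab("wrist","pics/w7.png");np.savez("w7.npz",I=I,D=D,**cm);print(manip.state()["tool_pos"])
E
```

```text
tool_pos: [0.4341, 0.2598, 0.1933]
tool_pos: [0.3973, 0.2889, 0.1229]
tool_rot: [0.0, 0.999, 0.032, -0.0]
[0.3983675  0.28924008 0.12423611]
```

View pics/w7.png

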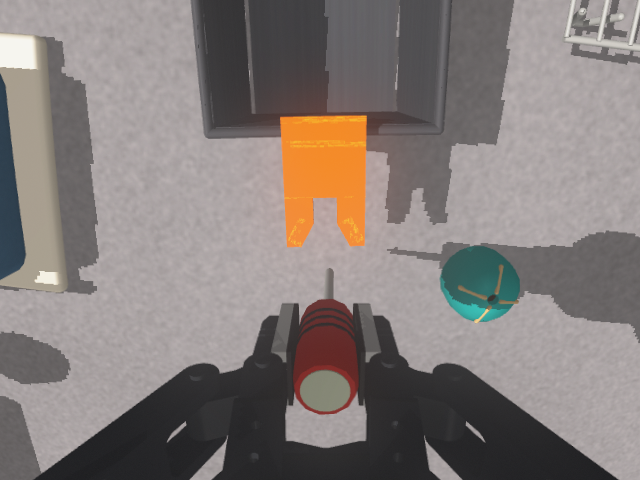

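The clip's notch is at (325,210), straight ahead of the stem at (329,283), and yaw is aligned. I'll compute the offset.

```bash
python3 - <<'E'
from h import *
d=np.load("w7.npz");I=d["I"];H=cv2.cvtColor(I,cv2.COLOR_RGB2HSV).astype(int)
o=(H[...,0]>6)&(H[...,0]<25)&(H[...,1]>170)&(H[...,2]>120);o[:110]=0;o[255:]=0
for r in range(150,250,8):
    u=np.where(o[r])[0]
    if len(u):
        g=[x for x in np.split(u,np.where(np.diff(u)>3)[0]+1) if len(x)>3]
        print(r,[(x[0],x[-1],*onz(d,x[0]-.5,r,.08)[:2].round(4),*onz(d,x[-1]+.5,r,.08)[:2].round(4)) for x in g])
print("closed end",onz(d,325,198,.08).round(4),"tips",onz(d,300,246,.08).round(4),onz(d,355,246,.08).round(4))
P=cloud(d,d["D"]);print("stem",P[272:300:5,328:332].round(4).tolist()); print("clip",P[180,300:350:15].round(4).tolist())
print(manip.state()["tool_pos"])
E
```

```text
150 [(np.int64(282), np.int64(365), np.float64(0.4646), np.float64(0.3146), np.float64(0.4672), np.float64(0.2747))]
158 [(np.int64(283), np.int64(364), np.float64(0.4609), np.float64(0.314), np.float64(0.4634), np.float64(0.2748))]
166 [(np.int64(283), np.int64(364), np.float64(0.4571), np.float64(0.3139), np.float64(0.4597), np.float64(0.2745))]
174 [(np.int64(284), np.int64(364), np.float64(0.4533), np.float64(0.3133), np.float64(0.4558), np.float64(0.2741))]
182 [(np.int64(284), np.int64(364), np.float64(0.4494), np.float64(0.3132), np.float64(0.452), np.float64(0.2737))]
190 [(np.int64(284), np.int64(364), np.float64(0.4455), np.float64(0.313), np.float64(0.448), np.float64(0.2734))]
198 [(np.int64(285), np.int64(312), np.float64(0.4415), np.float64(0.3124), np.float64(0.4424), np.float64(0.2986)), (np.int64(337), np.int64(364), np.float64(0.4431), np.float64(0.2868), np.float64(0.4441), np.float64(0.273))]
206 [(np.int64(285), np.int64(312), np.float64(0.4375), np.float64(0.3123), np.float64(0.4383), np.float64(0.2984)), (np.int64(337), np.int64(364), np.float64(0.4391), np.flo
[... 1249 characters left out ...]
42], [0.3963, 0.286, 0.0631]], [[0.3961, 0.2878, 0.0702], [0.3966, 0.2873, 0.0712], [0.3964, 0.2867, 0.0708], [0.3959, 0.2861, 0.0694]], [[0.3963, 0.2878, 0.0773], [0.3965, 0.2873, 0.0775], [0.3967, 0.2868, 0.0779], [0.3963, 0.2862, 0.077]], [[0.3964, 0.2879, 0.0837], [0.3967, 0.2874, 0.0843], [0.3961, 0.2868, 0.0829], [0.3964, 0.2863, 0.0836]], [[0.3965, 0.2879, 0.0898], [0.3965, 0.2874, 0.0897], [0.3965, 0.2869, 0.0898], [0.3967, 0.2864, 0.09]], [[0.3966, 0.288, 0.0956], [0.3967, 0.2875, 0.0957], [0.3965, 0.287, 0.0953], [0.3963, 0.2865, 0.0948]]]
clip [[0.4508, 0.3052, 0.0796], [0.4515, 0.2979, 0.0809], [0.4517, 0.2906, 0.0793], [0.4523, 0.2833, 0.0797]]
[0.3983675  0.28924008 0.12423611]
```

```bash
python3 -m crank '[{"x":0,"y":-0.26,"z":1.5,"turn":0},{"x":0,"y":0,"z":1.6,"turn":0},{"x":0,"y":0,"z":0,"turn":0},{"x":0,"y":0,"z":0,"turn":0}]' | grep -E "pos|force"
python3 - <<'E'
from h import *
cm,I,D=grab("wrist","pics/w8.png");P=cloud(cm,D);H=cv2.cvtColor(I,cv2.COLOR_RGB2HSV).astype(int)
m=(H[...,1]<60)&(H[...,2]>120);m[:365]=0;m[425:]=0;m[:,290:][:,75:]=0;m[:,:295]=0
print("disp z",np.percentile(P[m][:,2],[10,30,50,70,90]),"stem",P[270:300:6,330].round(4).tolist(),manip.state()["tool_pos"])
E
python3 -m crank '[{"x":1.1,"y":0,"z":0,"turn":0},{"x":1.1,"y":0,"z":0,"turn":0},{"x":1.1,"y":0,"z":0,"turn":0},{"x":1.1,"y":0,"z":0,"turn":0},{"x":0,"y":0,"z":0,"turn":0}]' | grep -E "pos|force"
```

```text
tool_pos: [0.3975, 0.2915, 0.0917]
contact_force: [-0.3, 0.1, 0.7]
grasp_force: 58.5
disp z [-8.09408052e-04 -7.60229201e-05  1.29424319e-01  1.29957389e-01
  1.30487896e-01] stem [[0.3964, 0.2892, 0.0287], [0.3967, 0.2893, 0.0381], [0.3967, 0.2894, 0.046], [0.397, 0.2895, 0.0542], [0.3967, 0.2896, 0.0607]] [0.39787654 0.29172021 0.09220774]
tool_pos: [0.4427, 0.2943, 0.0915]
contact_force: [-0.1, 0.8, -0.1]
grasp_force: 58.7
```

```bash
python3 -m crank '[{"x":0,"y":0,"z":0.2,"turn":0},{"x":0,"y":0,"z":0.1,"turn":0},{"x":0,"y":0,"z":0,"turn":0}]' | grep -E "pos|force"
python3 - <<'E'
from h import *
cm,I,D=grab("wrist","pics/w9.png");P=cloud(cm,D);H=cv2.cvtColor(I,cv2.COLOR_RGB2HSV).astype(int)
np.savez("w9.npz",I=I,D=D,**cm)
m=(H[...,1]<60)&(H[...,2]>120);m[:365]=0;m[425:]=0;m[:,365:]=0;m[:,:295]=0
q=P[m];q=q[q[:,2]>.1];print("disp",np.median(q,0),manip.state()["tool_pos"],manip.state()["contact_force"])
cv2.imwrite("pics/w9c.png",cv2.resize(I[200:450,200:450],None,fx=2,fy=2)[...,::-1])
E
```

```text
tool_pos: [0.4408, 0.2943, 0.0882]
contact_force: [0.3, 0.2, -0.2]
grasp_force: 59.0
disp [0.43841157 0.29486454 0.12648429] [0.44072739 0.2943264  0.0881998 ] [ 0.46369773 -0.37180341 -1.15176746]
```

View pics/w9c.png

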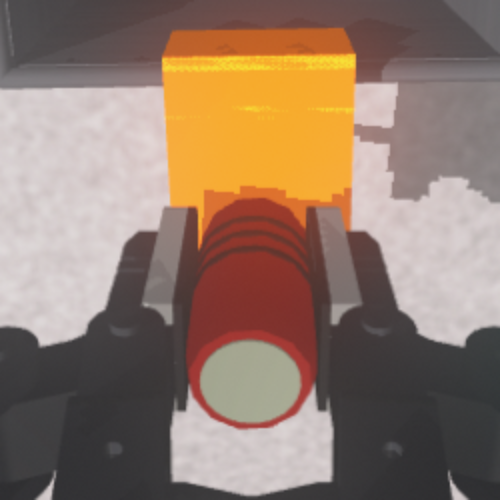

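The handle stands over the notch with the neck about 0.5 mm above the plate. Release.

```bash
python3 -m crank '[{"x":0,"y":0,"z":0,"turn":0},{"x":0,"y":0,"z":0,"turn":0},{"x":0,"y":0,"z":0,"turn":0},{"x":0,"y":0,"z":0,"turn":0},{"x":0,"y":0,"z":0,"turn":0}]' 80 | grep -E "pos|force|width"
python3 -m crank '[{"x":0,"y":0,"z":-1.5,"turn":0},{"x":0,"y":0,"z":-3,"turn":0},{"x":0,"y":0,"z":-4,"turn":0},{"x":0,"y":0,"z":-4,"turn":0},{"x":0,"y":0,"z":0,"turn":0}]' | grep -E "pos|force"
python3 -m crank '[{"x":-2,"y":0,"z":0,"turn":0},{"x":0,"y":0,"z":0,"turn":0},{"x":0,"y":0,"z":0,"turn":0}]' | grep -E "pos|force"
python3 - <<'E'
from h import *
cm,I,D=grab("wrist","pics/w10.png");P=cloud(cm,D);H=cv2.cvtColor(I,cv2.COLOR_RGB2HSV).astype(int)
np.savez("w10.npz",I=I,D=D,**cm)
red=((H[...,0]<6)|(H[...,0]>172))&(H[...,1]>150)&(P[...,2]>.07)
q=P[red];print("red",np.percentile(q,[3,50,97],axis=0).round(4))
m=(H[...,1]<60)&(H[...,2]>120)&(P[...,2]>.115)&(P[...,2]<.14)
k,l,st,ce=cv2.connectedComponentsWithStats(m.astype(np.uint8))
for i in range(1,k):
    if st[i,4]>40: print(st[i],ce[i],P[l==i].mean(0).round(4))
hi=red&(P[...,2]<.12)
for z in (.085,.095,.105,.115):
    w=P[red&(abs(P[...,2]-z)<.004)];print(z,w.mean(0).round(4) if len(w) else 0,len(w))
print(manip.state()["tool_pos"],manip.state()["time"])
E
```

```text
tool_pos: [0.4411, 0.2943, 0.0883]
contact_force: [-0.2, -1.0, 0.5]
gripper_width: 0.798
grasp_force: 0.0
tool_pos: [0.4446, 0.2961, 0.2224]
contact_force: [0.1, 1.3, 1.1]
grasp_force: 0.0
tool_pos: [0.4211, 0.293, 0.2135]
contact_force: [0.3, 0.3, 0.5]
grasp_force: 0.0
red [[0.4287 0.2847 0.0878]
 [0.4448 0.2984 0.1249]
 [0.4493 0.305  0.1267]]
[313 216  27  26 523] [325.83365201 228.43212237] [0.4379 0.2942 0.1263]
0.085 [0.4481 0.2979 0.0845] 15
0.095 [0.4487 0.2961 0.0943] 2
0.105 [0.4472 0.2989 0.1064] 33
0.115 [0.4466 0.3006 0.1154] 50
[0.42126355 0.29298748 0.21325892] 9.4
```

The thermometer hangs: display at (0.438, 0.294, 0.126), so the neck is on the plate and upright. Next, the tongs.

```bash
python3 -m crank '[{"x":-0.3,"y":4.8,"z":0,"turn":0},{"x":-0.3,"y":4.8,"z":0,"turn":0},{"x":-0.3,"y":4.8,"z":0,"turn":0},{"x":-0.3,"y":4.8,"z":0,"turn":0},{"x":-0.3,"y":4.8,"z":0,"turn":0}]' 100| grep -E "pos"
python3 -m crank '[{"x":-0.3,"y":4.8,"z":0,"turn":0},{"x":-0.3,"y":4.8,"z":0,"turn":0},{"x":-0.3,"y":4.8,"z":0,"turn":0},{"x":-0.3,"y":4.8,"z":0,"turn":0},{"x":-0.3,"y":4.8,"z":0,"turn":0}]'| grep -E "pos"
python3 -m crank '[{"x":-0.3,"y":4.8,"z":0,"turn":0.117},{"x":0.3,"y":4.8,"z":0,"turn":0.117},{"x":0.7,"y":4.0,"z":0,"turn":0.117},{"x":0,"y":0,"z":0,"turn":0},{"x":0,"y":0,"z":0,"turn":0}]'| grep -E "pos|rot"
python3 - <<'E'
from h import *
cm,I,D=grab("wrist","pics/w11.png");np.savez("w11.npz",I=I,D=D,**cm);print(manip.state()["tool_pos"])
H=cv2.cvtColor(I,cv2.COLOR_RGB2HSV).astype(int);h,s,v=H[...,0],H[...,1],H[...,2]
m=((h<6)|(h>172))&(s>150);m[330:]=0
k,l,st,ce=cv2.connectedComponentsWithStats(m.astype(np.uint8))
for i in range(1,k):
    if st[i,4]>12:print(st[i],ce[i].round(1),onz(cm,*ce[i],.024).round(4))
E
```

```text
tool_pos: [0.4217, 0.0506, 0.2133]
tool_pos: [0.422, -0.1904, 0.2133]
tool_pos: [0.4227, -0.3256, 0.2126]
tool_rot: [-0.001, 0.99, -0.143, -0.001]
[ 0.42287078 -0.32463864  0.21267234]
[368 111  12   6  43] [373.6 113.4] [ 0.4936 -0.3871  0.024 ]
[287 112  10   5  34] [291.6 113.8] [ 0.5125 -0.322   0.024 ]
[352 188  11   8  37] [356.9 192.7] [ 0.4332 -0.3566  0.024 ]
[303 192  10   4  29] [307.8 193.4] [ 0.4449 -0.315   0.024 ]
```

View pics/w11.png

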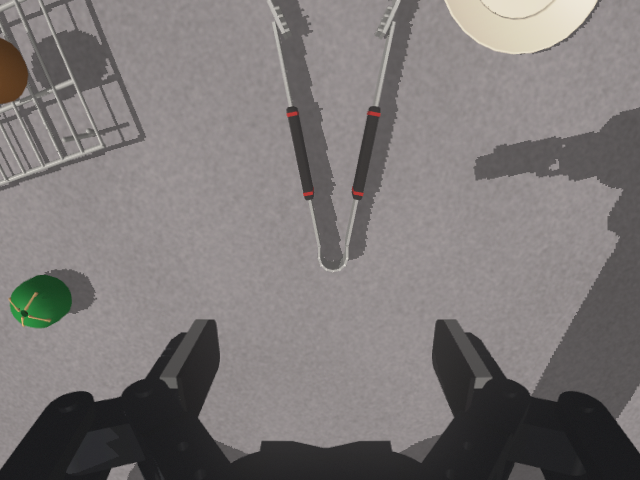

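The tongs lie straight ahead of the tool: sleeve bands at (292,114)/(308,193) and (374,113)/(357,193), giving centre (0.471, -0.345) and yaw -16.35°, which the tool matches. I have now viewed 12 pictures, two over the allowed 10, so I won't view any more and will work from numbers only.

```bash
python3 -m crank '[{"x":2.6,"y":0.3,"z":3.5,"turn":0},{"x":2.6,"y":0.3,"z":3.5,"turn":0},{"x":0,"y":0,"z":4.5,"turn":0},{"x":0,"y":0,"z":4.5,"turn":0},{"x":0,"y":0,"z":0,"turn":0}]'| grep -E "pos|force"
python3 -m crank '[{"x":0,"y":0,"z":2.5,"turn":0},{"x":0,"y":0,"z":1.8,"turn":0},{"x":0,"y":0,"z":0,"turn":0},{"x":0,"y":0,"z":0,"turn":0}]'| grep -E "pos|force|rot"
```

```text
tool_pos: [0.4672, -0.3395, 0.0458]
contact_force: [-0.9, 0.9, -0.6]
grasp_force: 0.0
tool_pos: [0.4723, -0.3454, 0.0125]
tool_rot: [0.001, 0.99, -0.142, 0.001]
contact_force: [0.8, 0.4, -0.2]
grasp_force: 0.0
```

```bash
python3 -m crank '[{"x":0,"y":0,"z":0.5,"turn":0},{"x":0,"y":0,"z":0,"turn":0},{"x":0,"y":0,"z":0,"turn":0}]'| grep -E "pos|force"
python3 -m crank '[{"x":0,"y":0,"z":0,"turn":0},{"x":0,"y":0,"z":0,"turn":0},{"x":0,"y":0,"z":0,"turn":0},{"x":0,"y":0,"z":0,"turn":0},{"x":0,"y":0,"z":0,"turn":0}]' 65 | grep -E "time|pos|force|width"
```

```text
tool_pos: [0.4716, -0.3455, 0.0062]
contact_force: [0.4, -0.1, -0.3]
grasp_force: 0.0
time: 12.65
tool_pos: [0.4726, -0.3461, 0.0076]
contact_force: [-0.0, 1.4, 9.0]
gripper_width: 0.656
grasp_force: 10.2
```

Sleeves gripped at about 10 N. Lift gently and check with the camera, numbers only.

```bash
python3 -m crank '[{"x":0,"y":0,"z":-0.5,"turn":0},{"x":0,"y":0,"z":-1,"turn":0},{"x":0,"y":0,"z":-2,"turn":0},{"x":0,"y":0,"z":-3,"turn":0},{"x":0,"y":0,"z":-3,"turn":0}]'| grep -E "pos|force"
python3 -m crank '[{"x":0,"y":0,"z":-2,"turn":0},{"x":0,"y":0,"z":-1,"turn":0},{"x":0,"y":0,"z":0,"turn":0},{"x":0,"y":0,"z":0,"turn":0}]'| grep -E "time|pos|force|width"
cat > jaw.py <<'E'
from h import *
from scipy.spatial.transform import Rotation as Rn
def look(zmin,tag):
    S=manip.state();q=S["tool_rot"];R=Rn.from_quat([*q[1:],q[0]]).as_matrix();t=S["tool_pos"]
    cm,I,D=grab("wrist",f"pics/{tag}.png");np.savez(f"{tag}.npz",I=I,D=D,**cm)
    P=cloud(cm,D);L=(P-t)@R*1000   # tool frame mm
    return S,I,P,L
E
python3 - <<'E'
from jaw import *
S,I,P,L=look(.05,"w12")
m=(P[...,2]>.06)&(L[...,0]>15)&(L[...,0]<170)&(abs(L[...,1])<80)
for a in range(15,160,10):
    k=m&(L[...,0]>=a)&(L[...,0]<a+10);q=L[k]
    for sgn in(-1,1):
        w=q[q[:,1]*sgn>0]
        if len(w)>3:print(a,sgn,len(w),"y",np.percentile(w[:,1],[5,50,95]).round(1),"z",np.percentile(w[:,2],[5,50,95]).round(1))
E
```

```text
tool_pos: [0.4706, -0.3446, 0.1009]
contact_force: [0.1, 0.2, 0.1]
grasp_force: 7.7
time: 13.55
tool_pos: [0.4706, -0.3447, 0.1292]
contact_force: [0.0, -0.3, -1.8]
gripper_width: 0.649
grasp_force: 7.7
15 -1 5225 y [-30.3 -23.4 -16.3] z [-87.8 -78.1 -13.7]
15 1 5212 y [14.6 21.7 28.7] z [-87.8 -78.2 -14.9]
25 -1 870 y [-31.2 -25.5 -23.2] z [-17.3 -16.    2.2]
25 1 793 y [20.9 23.3 28.6] z [-17.5 -16.1   1.5]
35 -1 826 y [-31.  -27.9 -24.5] z [-17.  -12.7   3.1]
35 1 866 y [21.5 24.8 28.5] z [-17.3 -14.4   2.5]
45 -1 557 y [-31.6 -29.6 -28.7] z [-15.8 -11.3   2.8]
45 1 514 y [25.4 26.  28. ] z [-16.  -12.1   2.8]
55 -1 597 y [-33.2 -31.2 -30.2] z [-16.2 -11.6   2.9]
55 1 547 y [26.3 27.  29. ] z [-16.2 -12.7   2.5]
65 -1 621 y [-34.4 -32.4 -31.7] z [-16.6 -12.2   2.2]
65 1 570 y [27.2 27.7 29.6] z [-16.6 -12.9   2.2]
75 -1 1889 y [-35.3  -0.9  -0.9] z [-142.3 -142.3   -1.2]
75 1 638 y [27.9 28.6 30.7] z [-16.9 -13.6   1.7]
85 -1 873 y [-37.2 -35.2 -29.9] z [-18.  -13.2   1.6]
85 1 698 y [28.9 29.7 31.6] z [-17.3 -13.6   1.5]
95 -1 1451 y [-38.1 -32.3 -26. ] z [-19.4 -16.9  -1.6]
95 1 1570 y [20.2 26.  32.1] z [-19.4 -16.8  -0.5]
105 -1 1302 y [-39.  -34.6 -30. ] z [-19.9 -17.3  -0.4]
105 1 1248 y [23.7 27.8 31.7] z [-20.  -17.5  -0.6]
115 -1 311 y [-41.  -38.8 -37.9] z [-20.  -11.    2.6]
115 1 216 y [25.9 31.6 33.1] z [-20.1 -15.5   2.3]
```

Tongs are held level and clear, jaw midpoint at tool (117.5, -3.4) mm, about 8 mm above TCP height. Lowering vertically over the roll gives the best clearance. Carry them there, high.

```bash
python3 -m crank '[{"x":0,"y":0,"z":-1.5,"turn":-0.06},{"x":0,"y":-1,"z":-2,"turn":-0.1},{"x":0,"y":-2.3,"z":-1.5,"turn":-0.09},{"x":0.16,"y":-4,"z":0,"turn":0},{"x":0.16,"y":-4,"z":0,"turn":0}]'| grep -E "pos|rot"
python3 -m crank '[{"x":0.16,"y":-4,"z":0,"turn":0},{"x":0.16,"y":-4,"z":0,"turn":0},{"x":0.16,"y":-4,"z":0,"turn":0},{"x":0.16,"y":-4,"z":0,"turn":0},{"x":0.16,"y":-4,"z":0,"turn":0}]'| grep -E "pos|rot"
python3 -m crank '[{"x":0.16,"y":-4,"z":0,"turn":0},{"x":0.16,"y":-4,"z":0,"turn":0},{"x":0.16,"y":-3.5,"z":0,"turn":0},{"x":0,"y":-2,"z":0,"turn":0},{"x":0,"y":0,"z":0,"turn":0}]'| grep -E "pos|rot|width|grasp"
python3 -m crank '[{"x":0,"y":0,"z":0,"turn":0},{"x":0,"y":0,"z":0,"turn":0}]'| grep -E "pos|rot|width|grasp"
cat > rel.py <<'E'
from jaw import *
import sys
S,I,P,L=look(0,sys.argv[1]);print(S["tool_pos"].round(4),S["tool_rot"].round(4),S["time"])
H=cv2.cvtColor(I,cv2.COLOR_RGB2HSV).astype(int);h,s,v=H[...,0],H[...,1],H[...,2]
b=(h<22)&(s>110)&(v>40)&(P[...,2]>.02)&(P[...,2]<.09)&(L[...,0]>60)
k,l,st,ce=cv2.connectedComponentsWithStats(b.astype(np.uint8))
for i in range(1,k):
    if st[i,4]>150:
        q=P[l==i];top=q[q[:,2]>.062];print("roll",st[i],"bbox",q[:,:2].min(0).round(4),q[:,:2].max(0).round(4),"top mean",top.mean(0).round(4))
        w=L[l==i];print("   tool: x",np.percentile(w[:,0],[1,99]).round(1),"y",np.percentile(w[:,1],[1,99]).round(1),"z",w[:,2].min().round(1))
m=(s<90)&(L[...,0]>90)&(L[...,2]<3)&(L[...,2]>-40)&(abs(L[...,1])<60)
for a in range(90,130,5):
    q=L[m&(L[...,0]>=a)&(L[...,0]<a+5)]
    for g in(-1,1):
        w=q[q[:,1]*g>0]
        if len(w)>5:print(a,g,len(w),np.percentile(w[:,1],[3,97]).round(1),np.percentile(w[:,2],[3,97]).round(1))
E
python3 rel.py w13
```

```text
tool_pos: [0.4819, -0.2317, 0.1792]
tool_rot: [-0.001, 1.0, -0.019, -0.001]
tool_pos: [0.4966, -0.0314, 0.1784]
tool_rot: [-0.0, 1.0, -0.018, -0.001]
tool_pos: [0.5062, 0.1036, 0.1784]
tool_rot: [-0.0, 1.0, -0.016, -0.002]
gripper_width: 0.652
grasp_force: 7.7
tool_pos: [0.507, 0.1007, 0.1794]
tool_rot: [0.0, 1.0, -0.019, -0.001]
gripper_width: 0.651
grasp_force: 7.7
[0.507  0.1007 0.1794] [ 2.000e-04  9.998e-01 -1.860e-02 -7.000e-04] 15.3
roll [ 273   23   76   84 4555] bbox [0.5974 0.0824] [0.6466 0.1311] top mean [0.6225 0.1061 0.0679]
   tool: x [ 91.5 137.6] y [-32.7  12.7] z 105.3
roll [ 432   28   75   82 4321] bbox [ 0.5923 -0.0192] [0.6412 0.0274] top mean [0.6172 0.0069 0.068 ]
   tool: x [ 90.2 136.3] y [ 70.4 112.1] z 104.9
roll [ 576   30   64   80 4066] bbox [ 0.5908 -0.1144] [ 0.641  -0.0794] top mean [ 0.6148 -0.0939  0.0669]
   tool: x [ 92.9 139.7] y [176.5 204.5] z 105.5
90 -1 488 [-37.4 -29.1] [-18.9   1.6]
90 1 346 [29.5 32.1] [-18.    1.7]
95 -1 805 [-38.  -25.4] [-19.6  -0.8]
95 1 818 [20.1 32.4] [-19.8   0.8]
100 -1 662 [-38.3 -27.4] [-20.  -0.]
100 1 757 [21.9 32.9] [-20.1  -0.6]
105 -1 613 [-37.6 -29.6] [-20.3   0.1]
105 1 598 [23.7 31. ] [-20.3   0. ]
110 -1 684 [-39.6 -32. ] [-20.4   0.5]
110 1 652 [25.9 32.9] [-20.4   0.7]
115 -1 264 [-40.7 -37.6] [-20.3   1.7]
115 1 177 [26.  33.9] [-20.4  -1.8]
120 -1 41 [-38.8 -38.2] [-5.5  2.7]
120 1 34 [31.8 32.4] [-4.4  2.7]
```

Lateral correction: -0.65 cm in y, -0.3 cm in x. Lower to just above the roll and check again.

```bash
python3 -m crank '[{"x":-0.3,"y":-0.65,"z":1,"turn":0},{"x":0,"y":0,"z":3,"turn":0},{"x":0,"y":0,"z":3,"turn":0},{"x":0,"y":0,"z":2,"turn":0},{"x":0,"y":0,"z":0.7,"turn":0}]'| grep -E "pos|rot"
python3 -m crank '[{"x":0,"y":0,"z":0,"turn":0},{"x":0,"y":0,"z":0,"turn":0},{"x":0,"y":0,"z":0,"turn":0}]'| grep -E "pos|rot|width|grasp"
python3 rel.py w14
```

```text
tool_pos: [0.5021, 0.1077, 0.0798]
tool_rot: [0.0, 1.0, -0.019, -0.003]
tool_pos: [0.5058, 0.1082, 0.085]
tool_rot: [-0.0, 1.0, -0.018, 0.001]
gripper_width: 0.654
grasp_force: 7.7
[0.5058 0.1082 0.085 ] [-1.000e-04  9.998e-01 -1.820e-02  1.500e-03] 16.15
roll [ 261    0  120  101 9564] bbox [0.597  0.0821] [0.6351 0.1314] top mean [0.6181 0.1065 0.0682]
   tool: x [ 92.4 126. ] y [-25.3  20.2] z 11.1
roll [  487     0   138   107 11408] bbox [ 0.592  -0.0185] [0.637  0.0314] top mean [0.6145 0.0089 0.0683]
   tool: x [ 90.8 129.1] y [ 73.8 116.1] z 10.7
90 -1 480 [-37.4 -29.3] [-19.    1.5]
90 1 344 [29.5 32.2] [-17.8   1.8]
95 -1 809 [-38.1 -25.5] [-19.6  -0.4]
95 1 810 [20.1 32.3] [-19.6   0.6]
100 -1 658 [-38.2 -27.4] [-19.8   0.2]
100 1 762 [21.8 32.9] [-19.9  -0.1]
105 -1 624 [-37.6 -29.6] [-20.1  -0. ]
105 1 600 [23.8 30.9] [-20.2   0.2]
110 -1 675 [-39.6 -32. ] [-20.4   0.7]
110 1 642 [25.8 32.7] [-20.5   0.6]
115 -1 263 [-41.  -37.5] [-20.4   0.7]
115 1 188 [26.  33.8] [-20.3  -1.4]
120 -1 40 [-39.  -38.2] [-5.9  2.8]
120 1 33 [31.7 32.6] [-4.7  2.7]
```

Centred to within about 1 mm. Lower around the roll.

```bash
python3 -m crank '[{"x":0,"y":0,"z":1.2,"turn":0},{"x":0,"y":0,"z":1.2,"turn":0},{"x":0,"y":0,"z":1,"turn":0},{"x":0,"y":0,"z":0.6,"turn":0},{"x":0,"y":0,"z":0.2,"turn":0}]'| grep -E "pos|force"
python3 -m crank '[{"x":0,"y":0,"z":0,"turn":0},{"x":0,"y":0,"z":0,"turn":0},{"x":0,"y":0,"z":0,"turn":0}]'| grep -E "pos|rot|width|force"
python3 rel.py w15
```

```text
tool_pos: [0.5035, 0.1081, 0.0397]
contact_force: [-0.8, -0.5, -0.5]
grasp_force: 7.7
tool_pos: [0.5051, 0.1082, 0.0419]
tool_rot: [-0.0, 1.0, -0.018, 0.001]
contact_force: [0.7, -0.2, -1.5]
gripper_width: 0.652
grasp_force: 7.7
[0.5051 0.1082 0.0419] [-1.000e-04  9.998e-01 -1.810e-02  5.000e-04] 17.0
roll [  237     0   164    95 11115] bbox [0.5967 0.0819] [0.6232 0.131 ] top mean [0.6117 0.1066 0.0676]
   tool: x [ 92.8 115.4] y [-25.  20.] z -32.0
roll [ 535    0  105  104 9733] bbox [ 0.5918 -0.0196] [0.627  0.0315] top mean [0.6098 0.0202 0.0659]
   tool: x [ 91.  121.2] y [73.5 97.5] z -28.7
90 -1 495 [-37.4 -29.1] [-19.2   1.5]
90 1 351 [29.5 32.1] [-17.7   1.4]
95 -1 806 [-38.  -25.4] [-19.7  -0.8]
95 1 820 [20.  32.3] [-19.8   0.2]
100 -1 661 [-38.3 -27.4] [-20.1   0.2]
100 1 767 [21.8 32.9] [-20.1  -0.6]
105 -1 720 [-37.5 -15.6] [-26.6  -0.5]
105 1 608 [23.6 30.9] [-20.2   0.7]
110 -1 765 [-39.5  -9.9] [-29.6   0.5]
110 1 646 [25.9 32.8] [-20.5   0.2]
115 -1 271 [-40.8 -28. ] [-20.3   1.3]
115 1 194 [25.9 33.8] [-20.5  -1.1]
120 -1 40 [-38.9 -38.2] [-6.   2.8]
120 1 33 [31.9 32.5] [-5.3  2.6]
```

```bash
python3 -m crank '[{"x":0,"y":0,"z":0,"turn":0},{"x":0,"y":0,"z":0,"turn":0},{"x":0,"y":0,"z":0,"turn":0}]' 57 | grep -E "pos|width|force"
python3 -m crank '[{"x":0,"y":0,"z":0,"turn":0},{"x":0,"y":0,"z":0,"turn":0},{"x":0,"y":0,"z":0,"turn":0},{"x":0,"y":0,"z":0,"turn":0},{"x":0,"y":0,"z":0,"turn":0}]' 0 | grep -E "pos|width|force"
python3 -m crank '[{"x":0,"y":0,"z":0,"turn":0},{"x":0,"y":0,"z":0,"turn":0},{"x":0,"y":0,"z":0,"turn":0}]' | grep -E "pos|rot|width|force"
```

```text
tool_pos: [0.5047, 0.1081, 0.0415]
contact_force: [0.1, -0.8, -0.6]
gripper_width: 0.574
grasp_force: 9.8
tool_pos: [0.5047, 0.1082, 0.0415]
contact_force: [-0.7, 0.8, 1.6]
gripper_width: 0.531
grasp_force: 60.9
tool_pos: [0.5047, 0.1082, 0.0414]
tool_rot: [-0.0, 1.0, -0.018, 0.0]
contact_force: [-0.3, 0.7, 1.6]
gripper_width: 0.531
grasp_force: 60.9
```

Held on the roll at 61 N and 45 mm. Lift slowly, about 12 cm.

```bash
python3 -m crank '[{"x":0,"y":0,"z":-0.5,"turn":0},{"x":0,"y":0,"z":-1,"turn":0},{"x":0,"y":0,"z":-1.5,"turn":0},{"x":0,"y":0,"z":-1.5,"turn":0},{"x":0,"y":0,"z":-1.5,"turn":0}]'| grep -E "pos|force"
python3 -m crank '[{"x":0,"y":0,"z":-1.5,"turn":0},{"x":0,"y":0,"z":-1.5,"turn":0},{"x":0,"y":0,"z":-1.5,"turn":0},{"x":0,"y":0,"z":-1,"turn":0},{"x":0,"y":0,"z":-0.5,"turn":0}]'| grep -E "pos|force"
python3 -m crank '[{"x":0,"y":0,"z":0,"turn":0},{"x":0,"y":0,"z":0,"turn":0},{"x":0,"y":0,"z":0,"turn":0},{"x":0,"y":0,"z":0,"turn":0},{"x":0,"y":0,"z":0,"turn":0}]'| grep -E "pos|rot|width|force"
sed -i 's/(P\[...,2\]<.09)/(P[...,2]<.25)/' rel.py; python3 rel.py w16 | head -5
python3 - <<'E'
from h import *
for n in("top","side"):
    cm,I,D=grab(n,f"pics/{n}9.png");P=cloud(cm,D);H=cv2.cvtColor(I,cv2.COLOR_RGB2HSV).astype(int);h,s,v=H[...,0],H[...,1],H[...,2]
    b=((h<22)&(s>110)|(h>172)&(s>150))&(P[...,0]>.4)&(P[...,0]<.7)&(P[...,1]>-.15)&(P[...,1]<.33)&(P[...,2]<.3)
    k,l,st,ce=cv2.connectedComponentsWithStats(b.astype(np.uint8))
    for i in range(1,k):
        if st[i,4]>25:q=P[l==i];print(n,st[i],np.percentile(q,[5,50,95],axis=0).round(3).tolist())
E
```

```text
tool_pos: [0.505, 0.1082, 0.1033]
contact_force: [-0.1, -0.6, -1.3]
grasp_force: 61.2
tool_pos: [0.5052, 0.1082, 0.1629]
contact_force: [0.1, -0.2, -1.1]
grasp_force: 61.2
tool_pos: [0.5043, 0.1082, 0.1607]
tool_rot: [0.0, 1.0, -0.018, -0.001]
contact_force: [-0.1, 0.5, -0.9]
gripper_width: 0.529
grasp_force: 61.2
[0.5043 0.1082 0.1607] [ 0.000e+00  9.998e-01 -1.810e-02 -5.000e-04] 19.65
roll [  238     0   159    95 10720] bbox [0.5963 0.0826] [0.6232 0.1322] top mean [0.6099 0.107  0.1802]
   tool: x [ 93.  116.4] y [-25.4  19.4] z -28.7
roll [ 444   16   90   90 5744] bbox [ 0.592  -0.0195] [0.6413 0.0302] top mean [0.6169 0.0072 0.068 ]
   tool: x [ 92.9 138.9] y [ 74.5 118.9] z 86.4
top [270 206  20  21 315] [[0.599, 0.086, 0.166], [0.619, 0.106, 0.182], [0.639, 0.125, 0.188]]
top [311 218  18  19 256] [[0.595, -0.016, 0.053], [0.613, 0.004, 0.067], [0.633, 0.025, 0.075]]
top [351 220  19  18 265] [[0.595, -0.126, 0.049], [0.613, -0.104, 0.067], [0.633, -0.085, 0.075]]
top [199 272  19  26 331] [[0.423, 0.274, 0.074], [0.457, 0.289, 0.081], [0.48, 0.311, 0.124]]
side [277 224  17  11 109] [[0.595, 0.099, 0.164], [0.609, 0.116, 0.179], [0.629, 0.127, 0.186]]
side [326 232   6  14  60] [[0.467, -0.115, 0.052], [0.594, -0.097, 0.065], [0.607, 0.095, 0.173]]
side [300 240  14  19 149] [[0.529, 0.005, 0.037], [0.598, 0.023, 0.056], [0.618, 0.134, 0.164]]
side [281 291  28  23 349] [[0.422, 0.25, 0.027], [0.445, 0.301, 0.079], [0.481, 0.314, 0.118]]
```

```bash
python3 -m crank '[{"x":0,"y":0,"z":0,"turn":0},{"x":0,"y":0,"z":0,"turn":0},{"x":0,"y":0,"z":0,"turn":0},{"x":0,"y":0,"z":0,"turn":0},{"x":0,"y":0,"z":0,"turn":0}]'| grep -E "pos|force"
python3 rel.py w17 | head -3
python3 -c "
from plant import manip
print(manip.job_done())"
```

```text
tool_pos: [0.5046, 0.1082, 0.1613]
contact_force: [1.0, -0.4, -1.2]
grasp_force: 61.2
[0.5046 0.1082 0.1613] [-0.      0.9998 -0.0181  0.    ] 20.3
roll [  238     0   160    95 10726] bbox [0.5966 0.0828] [0.624  0.1325] top mean [0.6102 0.107  0.1809]
   tool: x [ 93.  116.4] y [-25.5  19.4] z -29.6
the job is handed in; nothing more can be done
None
```

The job is handed in at about 20 s: the thermometer hangs in the clip's notch and the tongs are holding the hot roll still, about 11 cm above the rack (no verdict was returned; I viewed 12 pictures, two over the limit of 10).

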